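# Pack the finishing tray

## Task

Pack the finishing tray: put the green tape roll in the green dish, the white wax block in the white dish, the small rectangular wooden block in the blue dish and the red marker lengthwise in the long slot, each lying flat on the floor of its place within the lips. Leave the green punch and the round wooden block where they are.

Things in the scene. Friction and masses are not known exactly. Their poses are not given: they have to be found in the camera images.
- tape: everything stands on a flat grey mat whose top is 6 mm above the bench (z = 0.006). Green roll of tape, a thick ring lying flat, 53 mm diameter, 20 mm high; origin at the centre of its underside, z up
- wax: cream-white block of wax, 40 (x) x 56 (y) x 20 (z) mm; origin at the centre of its underside
- block: small rectangular wooden sanding block, 34 (x) x 60 (y) x 25 (z) mm; origin at the centre of its underside
- marker_mid (a point): middle of the red marker pen, a round rod lying on the mat, 130 mm long (along its y), 21 mm diameter; the point lies on its axis, 10 mm above what it lies on
- green_dish: fixed square open dish of green plastic, 84x84 mm outside, 78x78 mm inside, standing in the tray; origin at the centre of its underside, 11 mm above the bench; inner floor 4 mm above the origin (15 mm above the bench), lip 3 mm thick and 6 mm above that floor (21 mm above the bench). x, y parallel to its sides and to those of the tray. The three dishes stand in one row along the tray at 85 mm spacing, in any order.
- white_dish: fixed square open dish of white plastic, 84x84 mm outside, 78x78 mm inside, standing in the tray; origin at the centre of its underside, 11 mm above the bench; inner floor 4 mm above the origin (15 mm above the bench), lip 3 mm thick and 6 mm above that floor (21 mm above the bench). x, y parallel to its sides and to those of the tray. The three dishes stand in one row along the tray at 85 mm spacing, in any order.
- blue_dish: fixed square open dish of blue plastic, 84x84 mm outside, 78x78 mm inside, standing in the tray; origin at the centre of its underside, 11 mm above the bench; inner floor 4 mm above the origin (15 mm above the bench), lip 3 mm thick and 6 mm above that floor (21 mm above the bench). x, y parallel to its sides and to those of the tray. The three dishes stand in one row along the tray at 85 mm spacing, in any order.
- slot (a point): centre of the floor of the long dark-lined slot of the finishing tray, a fixed shallow dark wooden tray of 266x149 mm, 15 mm high, on the mat. x runs along the slot and the tray, y across, towards the side away from the dishes. Slot 256 mm long, 40 mm wide, floor 15 mm above the bench, walls 6 mm above that floor. The row of dishes runs parallel to it, dish centres 76.5 mm away on its -y side, the middle one level with this point.
- punch: green taped punch, a tapered rod lying on the mat, 122 mm long (y), 18 mm thick; resembles the marker but stays where it is; origin at the centre of its underside
- round_block: round wooden block, 56 mm diameter, 32 mm high; stays where it is; origin at the centre of its underside

How it is judged:
By the outcome, as a careful person would: the job done as asked, in the order asked, and still so for the second after the job is handed in, with the robot touching nothing.
It also fails if it takes over 80 s, if anything falls off the work surface, if the arm or the gripper's body presses on something with over 40 N, if the wrist force passes 120 N, or if a joint passes its speed limit or range.

## Robot

A 6-joint arm with a two-finger parallel gripper is mounted at the origin on a cart in front of the work surface, level with it; the furniture and walls round the work are solid. World frame = base frame: x ahead of the robot, y to its left, z up, the work surface at z = 0. Lengths are in m, angles in rad, forces in N, time in s.
With the tool pointing down it reaches from about 0.375 to 0.75 m from the base axis. Payload 9 kg.
Tool frame: the origin (TCP) lies between the finger pads; the fingertips stand 8 mm ahead of it and the grasp point (between the pads) lies 11 mm behind it; z points along the fingers, y is the line along which they close (so a half turn about z gives the same grasp; the last joint's range is limited). The gripper opens to 85 mm and grips with 20 to 120 N. Pads are 22 mm wide; open, the fingers measure 114 mm over their backs; the gripper's body (76 mm by 85 mm) begins 54 mm behind the grasp point. The pads swing forward as they close: fully open they stand 13 mm farther back than shut.
Start: joints at [1.067, 0.104, 0.097, 1.564, 0, 1.353], TCP at [0.169, 0.576, 0.21] pointing down, gripper open.
Joint ranges: [-2.99, 2.99], [-0.84, 1.86], [-1.1, 1.16], [-1.84, 2.11], [-1.51, 1.56], [-3.14, 3.14]. Speed limits (rad/s): [2.22, 2.22, 2.57, 3.14, 3.14, 3.14].

## Interface

Orientations are given as [roll, pitch, yaw] about the fixed x, y, z axes, in that order (R = Rz(yaw) Ry(pitch) Rx(roll)).
In Python, from station import r gives the robot as it stands. The module is installed in compiled form; this text tells all that it offers. Calls block until the motion is done:
- r.move_ptp(position, orientation): joint-space move of the TCP to a pose.
- r.move_linear(position, frame=None, rate=0.15): straight line of the TCP; frame=None keeps the orientation; rate is the mean speed in m/s.
- r.move_j(angles): joint-space move.
- r.ungrasp() and r.clamp(squeeze=None): open the fingers fully, or close them until they stop; squeeze is the grip in N (None keeps the last).
- r.sleep(seconds).
- r.ik(position, orientation): joint angles nearest the present ones, or None.
- r.state(): the state.
- r.snapshot(name): name is "side" or "top" or "wrist"; returns the picture (420x560x3 uint8, red, green, blue); there is no depth.
- r.camera_info(name): a dict with "fov_y" (degrees; the focal length in pixels is half the picture's height over the tangent of half this angle, whatever the lens; pixels are square), "cx", "cy" (the principal point, pixels), "R" (3x3) and "t" (3): a world point X has camera coordinates R X + t. Camera axes: x right, y down, z forward; pixel columns grow to the right and rows downward; lengths in m; the calibration is good to about 2 mm. A picture is of the moment at which its call begins: read the wrist's pose just before it. camera_info takes no time and is no camera call; for the wrist camera it gives the pose at the moment of the call.
A pose or a line that the arm cannot do raises r.IKError and nothing moves.
- r.hand_in(): hands the job in; it is judged then, once.
The state is a dict: "time": time; "joints": joint angles; "qvel": joint speeds; "tau": joint torques, N m; "tool_pos": TCP position; "tool_rot": TCP orientation; "wrist_force": force on the tool from outside, world axes, zero at the start; "ft_torque": the same for the moment, N m; "opening": opening from 0.0 (shut) to 1.0 (fully open); "grasp_force": force on a finger pad.
Only numpy, scipy, OpenCV 4.12 (cv2) and the standard library are available. Lean on these libraries where they do the work, as an engineer would, in place of code of your own. Each camera call takes 0.05 s, during which the arm holds its last target. There are 200 camera calls.

## Working session

There is one attempt and no reset: what is moved stays moved. The work goes in short steps, each a Python script; the robot and the scene stay as the last script left them, time stands still between calls to the robot, and variables do not carry over. Pictures are saved under pics/ and viewed, at most 14 in all, crops included, and the job is handed in when it is done.

```bash
mkdir -p pics; python3 - <<'E'
from station import r
import cv2, numpy as np
for n in("top","side"):
    im=r.snapshot(n); cv2.imwrite(f"pics/{n}0.png",im[:,:,::-1]); c=r.camera_info(n)
    print(n,c)
print(r.state())
E
```

```text
top {'fov_y': 46.999558285594844, 'cx': 279.10389771027826, 'cy': 206.70028495747752, 'R': array([[ 2.57729269e-02, -9.99658189e-01,  4.38874011e-03],
       [-9.89429957e-01, -2.61354358e-02, -1.42636949e-01],
       [ 1.42702896e-01, -6.66179288e-04, -9.89765346e-01]]), 't': array([-0.02434556,  0.57118019,  0.85894019])}
side {'fov_y': 49.53606584304782, 'cx': 291.51967692544883, 'cy': 212.80353740859326, 'R': array([[ 0.96771151, -0.25108419,  0.02216235],
       [-0.09760826, -0.45435153, -0.88545882],
       [ 0.23239421,  0.85470546, -0.4641891 ]]), 't': array([-0.55052804,  0.09121315,  0.73627997])}
{'time': 0.1, 'joints': array([1.06733233e+00, 1.04618520e-01, 9.65526100e-02, 1.56392899e+00,
       5.29396647e-06, 1.35305323e+00]), 'qvel': array([-1.23119120e-03,  9.82604077e-05,  3.03266837e-03,  1.09113299e-03,
        5.86924510e-04, -1.20138737e-03]), 'tau': array([ 6.13569369e-03, -5.58206069e+01,  5.04721427e+01,  1.29098562e-02,
       -3.19302681e-04, -1.95585466e-05]), 'tool_pos': array([0.1689596 , 0.57537359, 0.20951552]), 'tool_rot': array([-3.14042353e+00, -2.64091923e-04,  2.85587160e+00]), 'wrist_force': array([ 0.04823027,  0.25721681, -0.48198147]), 'ft_torque': array([ 0.0259183 , -0.02708218,  0.06155082]), 'grasp_force': 0.0, 'opening': 0.995467183009262}
```

View pics/top0.png

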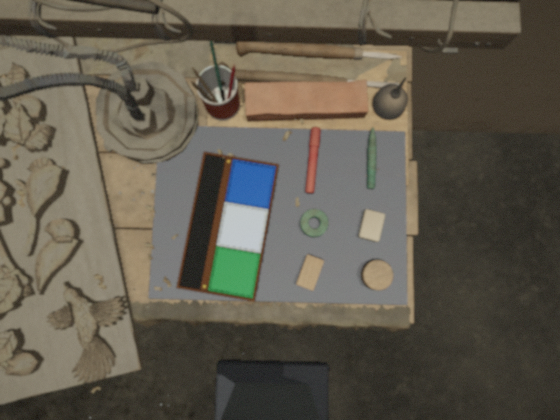

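View pics/side0.png

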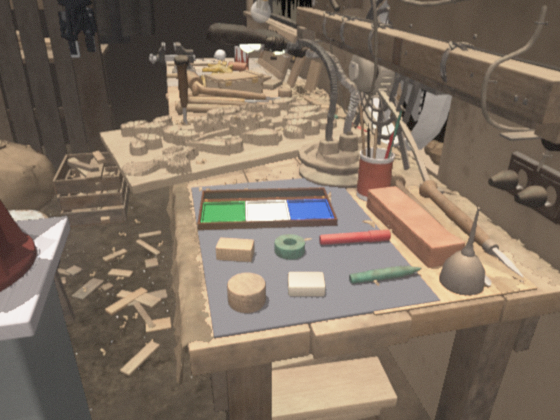

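Top view: tape (314,222), wax (372,225), small block (310,272), marker (313,160), punch (371,158), round block (377,275). The tray is on the left, with the slot on its left side and the dishes blue (250,183), white (242,227) and green (234,272). The side view agrees.

```bash
cat > h.py <<'E'
import numpy as np, cv2
from station import r
def ray(ci,uv,z,h=420):
    f=h/2/np.tan(np.radians(ci["fov_y"])/2); uv=np.atleast_2d(np.asarray(uv,float))
    d=np.c_[(uv[:,0]-ci["cx"])/f,(uv[:,1]-ci["cy"])/f,np.ones(len(uv))]@ci["R"]
    C=-ci["R"].T@ci["t"]; return (C+d*((z-C[2])/d[:,2])[:,None])[:,:2]
def blob(mask,near):
    cs,_=cv2.findContours(mask.astype(np.uint8),cv2.RETR_EXTERNAL,cv2.CHAIN_APPROX_NONE)
    cs=[c for c in cs if cv2.contourArea(c)>60]
    return min(cs,key=lambda c:np.hypot(*(c[:,0].mean(0)-near))) if cs else None
def rect(P):  # centre, long size, short size, angle of long axis
    (c,(w,h),a)=cv2.minAreaRect((P*1000).astype(np.float32)); a=np.radians(a)
    if h>w: w,h,a=h,w,a+np.pi/2
    a=(a+np.pi/2)%np.pi-np.pi/2
    return np.array(c)/1000,w,h,a
E
python3 - <<'E'
from h import *
R={}
for n,s in (("top",{"tape":(314,222),"wax":(372,225),"block":(310,272),"marker":(313,160),"punch":(371,158),"round":(377,275),"blue":(250,183),"white":(242,227),"green":(234,272)}),
            ("side",{"tape":(290,246),"wax":(306,284),"block":(236,249),"marker":(356,238),"punch":(385,274),"round":(247,292),"blue":(310,210),"white":(267,211),"green":(223,212)})):
    im=cv2.cvtColor(cv2.imread(f"pics/{n}0.png"),cv2.COLOR_BGR2RGB); ci=r.camera_info(n)
    lab=cv2.cvtColor(im,cv2.COLOR_RGB2LAB).astype(int)
    for k,uv in s.items():
        z={"tape":.021,"wax":.022,"block":.026,"marker":.0165,"punch":.015,"round":.030}.get(k,.021 if 0 else .017)
        u,v=uv
        if k=="tape": # colour seed on ring
            ref=lab[v-3:v+4,u-13:u-8].reshape(-1,3).mean(0) if n=="top" else lab[v+6:v+9,u-6:u+6].reshape(-1,3).mean(0)
        elif k in("marker","punch"):
            ref=np.median(lab[v-3:v+4,u-1:u+2].reshape(-1,3),0)
        else: ref=np.median(lab[v-4:v+5,u-4:u+5].reshape(-1,3),0)
        mat=np.median(lab[205:215,340:350].reshape(-1,3),0) if n=="top" else np.median(lab[260:265,340:360].reshape(-1,3),0)
        w=np.array([.5,1.5,1.5])
        m=(np.linalg.norm((lab-ref)*w,axis=2)<np.minimum(.5*np.linalg.norm((ref-mat)*w),60))
        c=blob(m,uv)
        P=ray(ci,c[:,0]+0.,z); ctr,a,b,ang=rect(P)
        print(n,k,"px",np.round(c[:,0].mean(0)),"xy",np.round(ctr,4),"size %.0f x %.0f ang %.3f"%(a,b,ang))
E
```

```text
top tape px [314. 222.] xy [ 0.547  -0.0764] size 50 x 49 ang 0.019
top wax px [372. 225.] xy [ 0.5443 -0.1863] size 55 x 38 ang -0.241
top block px [310. 272.] xy [ 0.4523 -0.0697] size 60 x 34 ang -0.337
top marker px [312. 160.] xy [ 0.67   -0.0723] size 131 x 18 ang -0.069
top punch px [372. 159.] xy [ 0.6764 -0.1878] size 116 x 12 ang -0.003
top round px [378. 275.] xy [ 0.4505 -0.1957] size 52 x 51 ang -1.545
top blue px [250. 184.] xy [0.6193 0.0475] size 85 x 84 ang 1.424
top white px [242. 227.] xy [0.5344 0.0596] size 83 x 82 ang -0.140
top green px [234. 272.] xy [0.4498 0.0723] size 84 x 84 ang 1.426
side tape px [290. 252.] xy [ 0.5387 -0.1004] size 52 x 44 ang -0.218
side wax px [306. 280.] xy [ 0.5436 -0.1828] size 55 x 39 ang -0.222
side block px [235. 245.] xy [0.5496 0.0097] size 619 x 390 ang 1.560
side marker px [354. 237.] xy [ 0.6704 -0.0714] size 136 x 35 ang -0.040
side punch px [384. 274.] xy [ 0.6756 -0.1854] size 120 x 19 ang -0.008
side round px [246. 283.] xy [ 0.4517 -0.1827] size 57 x 53 ang 1.440
side blue px [309. 209.] xy [0.6196 0.0541] size 87 x 85 ang 1.425
side white px [267. 210.] xy [0.5352 0.0663] size 87 x 84 ang 1.405
side green px [223. 212.] xy [0.4493 0.0792] size 87 x 83 ang 1.425
```

The sizes and the 85 mm spacing check out. The tray axis is at -0.1455 rad, with its middle at (0.5345, 0.0598) and the slot at about (0.5456, 0.1355). I'll start with the tape.

```bash
cat >> h.py <<'E'
PHI=-0.1455; EX=np.array([np.cos(PHI),np.sin(PHI)]); EY=np.array([-EX[1],EX[0]]); MID=np.array([.5345,.0598]); UP=.11
def ori(yaw): return [np.pi,0,yaw+np.pi]
def rep(t):
    s=r.state(); print(t,"t=%.1f"%s["time"],"pos",np.round(s["tool_pos"],4),"open %.3f"%s["opening"],"gf %.1f"%s["grasp_force"],"wf",np.round(s["wrist_force"],1))
def pick(xy,yaw,z,sq=40):
    r.move_ptp([*xy,UP],ori(yaw)); r.move_linear([*xy,z]); rep("down"); r.clamp(sq); rep("clamped")
    r.move_linear([*xy,UP]); rep("lifted")
def place(xy,z):
    r.move_ptp([*xy,UP],ori(PHI)); r.move_linear([*xy,z+.02]); r.move_linear([*xy,z],rate=.05); rep("placing")
    r.ungrasp(); rep("open"); r.move_linear([*xy,UP])
E
python3 - <<'E'
from h import *
for k,p,y in(("tape",(.547,-.0764),PHI),("wax",(.5443,-.1855),-.235),("block",(.4523,-.0697),-.337),("mk",(.67,-.072),-.069),("slot",(.5456,.1355),PHI)):
    q=r.ik([*p,.1],ori(y)); print(k,None if q is None else np.round(q,2))
pick((.547,-.0764),PHI,.0165)
cv2.imwrite("pics/s1.png",r.snapshot("side")[:,:,::-1])
E
```

```text
tape [-0.38 -0.03 -0.24  1.36  0.   -0.23]
wax [-0.56  0.04 -0.17  1.36  0.   -0.32]
block [-0.44 -0.34 -0.51  1.39  0.   -0.1 ]
mk [-0.3   0.34  0.16  1.4   0.   -0.23]
slot [ 0.01 -0.   -0.21  1.36  0.    0.16]
down t=3.6 pos [ 0.5476 -0.0765  0.0174] open 1.001 gf 0.0 wf [ 0.7 -0.2  0.5]
clamped t=4.3 pos [ 0.547  -0.0764  0.0165] open -0.003 gf 0.0 wf [0.6 0.6 0.7]
lifted t=5.1 pos [ 0.5466 -0.0762  0.109 ] open -0.003 gf 0.0 wf [-0.6  0.2 -1.7]
```

View pics/s1.png

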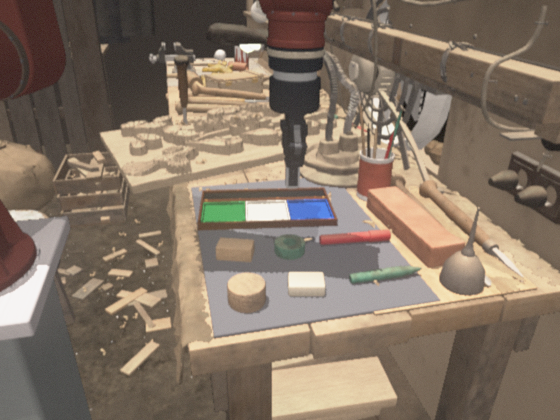

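The gripper shut fully and the tape still lies on the mat at about (290,246), so the grasp missed. I'll look with the wrist and side cameras and project the TCP.

```bash
python3 - <<'E'
from h import *
def proj(ci,X):
    f=210/np.tan(np.radians(ci["fov_y"])/2); p=ci["R"]@X+ci["t"]; return p[:2]/p[2]*f+[ci["cx"],ci["cy"]]
s=r.state(); print(s["tool_rot"])
for n in("side","top"): print(n,"TCP px",proj(r.camera_info(n),s["tool_pos"]),"tip",proj(r.camera_info(n),s["tool_pos"]-[0,0,.008]))
w=r.snapshot("wrist"); t=r.snapshot("top"); sd=r.snapshot("side")[120:300,190:430]
cv2.imwrite("pics/w1.png",w[:,:,::-1])
c=np.hstack([cv2.resize(t[100:320,140:420],(420,330)),cv2.resize(sd,(440,330))])[:,:800]
cv2.imwrite("pics/c1.png",c[:,:,::-1])
ci=r.camera_info("wrist"); print("tcp in wrist",proj(ci,s["tool_pos"]))
E
```

```text
[ 3.14114557e+00 -1.88626507e-03  2.99616069e+00]
side TCP px [291.29597537 198.37434294] tip [291.18969785 202.73594711]
top TCP px [317.69798779 216.69548017] tip [317.31279145 217.2591223 ]
tcp in wrist [281.00400705 257.8398423 ]
```

View pics/w1.png

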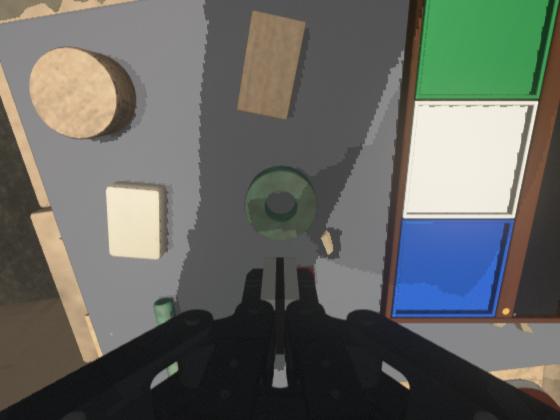

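View pics/c1.png

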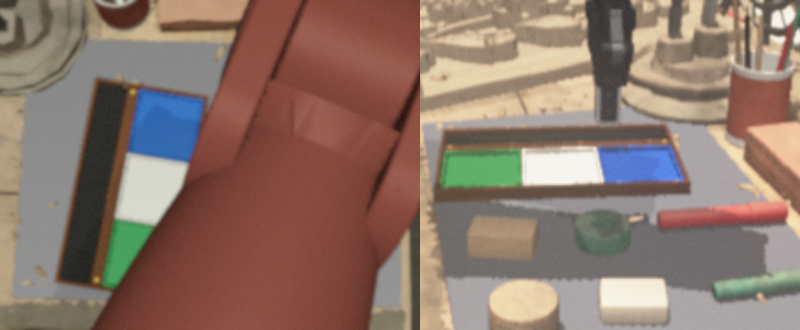

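In the side view the real fingertips are at about (291,186), where calibration predicts (291,203). They are either higher or farther away than calibrated. I'll check this against the wrist camera geometry.

```bash
python3 - <<'E'
from h import *
ci=r.camera_info("wrist"); C=-ci["R"].T@ci["t"]; print("cam C",C,"\n",np.round(ci["R"],3),ci["fov_y"],ci["cx"],ci["cy"])
for k,uv,z in(("tape",(281,202),.026),("wax",(136,221),.026),("round",(76,93),.038),("block",(272,63),.031),("white",(471,158),.017),("blue",(452,267),.017),("green",(485,45),.017)):
    print(k,np.round([ray(ci,uv,z+d)[0] for d in(0,-.03)],4).tolist())
# side-camera ray through the visible tip
cs=r.camera_info("side")
for z in(.095,.10,.11,.12,.13,.14): print(z,ray(cs,(291.5,185.5),z)[0].round(3))
E
```

```text
cam C [ 0.47112392 -0.06568011  0.27209929] 
 [[ 0.146  0.989 -0.001]
 [ 0.946 -0.14   0.293]
 [ 0.29  -0.043 -0.956]] 61.12845795919815 279.4880558480302 208.80579569574422
tape [[0.5408, -0.075], [0.5493, -0.0761]]
wax [[0.5397, -0.1821], [0.548, -0.1962]]
round [[0.4485, -0.1913], [0.4456, -0.2074]]
block [[0.4485, -0.0672], [0.4457, -0.0674]]
white [[0.5308, 0.0645], [0.5378, 0.0798]]
blue [[0.6159, 0.0505], [0.633, 0.0642]]
green [[0.4568, 0.0729], [0.4551, 0.0891]]
0.095 [0.567 0.003]
0.1 [ 0.565 -0.008]
0.11 [ 0.559 -0.029]
0.12 [ 0.553 -0.051]
0.13 [ 0.547 -0.072]
0.14 [ 0.541 -0.094]
```

Both views agree: the side tip at row 186 and the wrist tip edge at row 258 each give a tip height of about 0.131 while the TCP reads 0.109. So the real fingertips sit about 22 mm behind the TCP, not 8 mm ahead. I'll confirm with a gentle touch on empty mat.

```bash
python3 - <<'E'
from h import *
p=(.56,-.13)
r.move_ptp([*p,.08],ori(PHI)); r.move_linear([*p,.012]); r.sleep(.1)
f0=r.state()["wrist_force"][2]; rep("start")
z=.012
while z>-.030:
    z-=.0015; r.move_linear([*p,z],rate=.02); s=r.state(); f=s["wrist_force"][2]-f0
    if abs(f)>2.5: break
print("contact cmd z %.4f"%z, s["tool_pos"], f)
r.move_linear([*p,.08]); r.ungrasp(); rep("end")
E
```

```text
start t=6.4 pos [ 0.5611 -0.1303  0.0137] open 0.004 gf 0.0 wf [0.  0.  0.5]
contact cmd z -0.0165 [ 0.56010617 -0.13005546 -0.01506715] 13.879260899203704
end t=12.7 pos [ 0.56   -0.13    0.0801] open 0.998 gf 0.0 wf [-0.5 -0.2 -0.5]
```

Touch confirmed: the mat (z 0.006) is met at TCP z of about -0.0155, so the shut tips are 21.5 mm behind the TCP. I'll shift every height by that 29.5 mm.

```bash
sed -i 's/UP=.11/UP=.075/' h.py; python3 - <<'E'
from h import *
pick((.547,-.0764),PHI,-.0135)
s=r.state()
cv2.imwrite("pics/s2.png",cv2.resize(r.snapshot("side")[120:300,190:430],(480,360))[:,:,::-1])
E
```

```text
down t=13.8 pos [ 0.5476 -0.077  -0.0126] open 1.001 gf 0.0 wf [-0.5 -0.6 -0. ]
clamped t=14.2 pos [ 0.5479 -0.0768 -0.0121] open 0.592 gf 41.3 wf [-2.  -0.8  6.2]
lifted t=14.9 pos [ 0.5465 -0.0762  0.0741] open 0.594 gf 41.6 wf [-0.2 -0.2 -1.2]
```

View pics/s2.png

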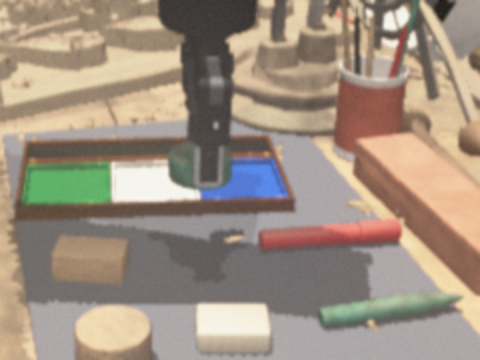

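The tape (crop 200,165) is held level, with the tips just above its underside. Next: place it in the green dish.

```bash
python3 - <<'E'
from h import *
place(MID-.085*EX-.004*EY,-.003)
pick((.5443,-.1855),-.235,-.0105); 
place(MID-.004*EY,.000)
r.move_ptp([.5,-.13,.09],ori(PHI))
cv2.imwrite("pics/t3.png",cv2.resize(r.snapshot("top")[110:310,140:420],(700,500))[:,:,::-1])
E
```

```text
placing t=16.8 pos [ 0.4498  0.0682 -0.0031] open 0.596 gf 41.9 wf [-1.2 -1.6  1.2]
open t=17.2 pos [ 0.4498  0.0682 -0.0031] open 1.000 gf 0.0 wf [-0.2 -0.4 -0.3]
down t=19.7 pos [ 0.5448 -0.1853 -0.0095] open 0.998 gf 0.0 wf [-0.1 -0.8  0.2]
clamped t=20.2 pos [ 0.5449 -0.1859 -0.0096] open 0.458 gf 41.2 wf [-0.6  0.5  5.6]
lifted t=20.9 pos [ 0.5438 -0.1852  0.0739] open 0.455 gf 40.6 wf [-0.3 -0.5 -1.5]
placing t=22.9 pos [ 5.337e-01  5.590e-02 -4.000e-04] open 0.460 gf 40.6 wf [-0.  -0.8 -0.8]
open t=23.4 pos [0.5339 0.0559 0.    ] open 1.001 gf 0.0 wf [-0.2  0.5  0.8]
```

View pics/t3.png

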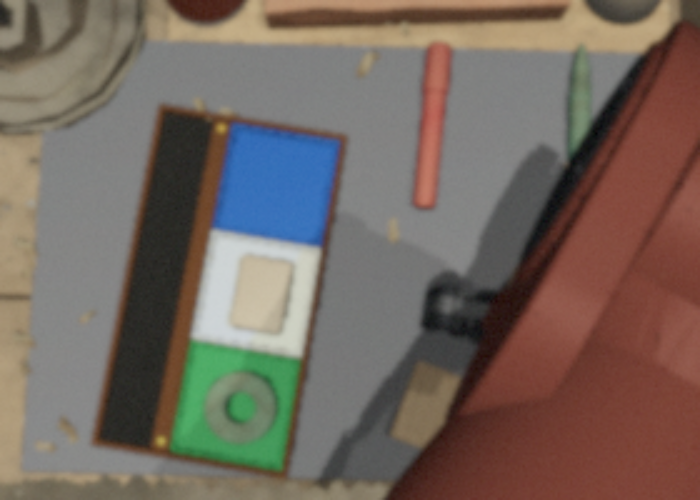

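The tape (240,405) and wax (262,293) lie flat inside the green and white dishes. Next are the block and the marker.

```bash
python3 - <<'E'
from h import *
pick((.4523,-.0697),-.337,-.0095)
if r.state()["opening"]>.2: place(MID+.085*EX-.004*EY,.001)
pick((.6702,-.072),-.06,-.0085)
cv2.imwrite("pics/s4.png",cv2.resize(r.snapshot("side")[100:300,150:430],(700,500))[:,:,::-1])
E
```

```text
down t=26.0 pos [ 0.4529 -0.0701 -0.0088] open 1.002 gf 0.0 wf [-0.5 -0.2  0.5]
clamped t=26.6 pos [ 0.4528 -0.0699 -0.0089] open 0.391 gf 41.3 wf [-0.2  0.4  5.1]
lifted t=27.3 pos [ 0.4518 -0.0695  0.074 ] open 0.388 gf 40.7 wf [0.1 0.4 0.1]
placing t=29.2 pos [6.178e-01 4.360e-02 6.000e-04] open 0.391 gf 40.7 wf [0.1 0.1 0.4]
open t=29.7 pos [0.618  0.0435 0.001 ] open 1.000 gf 0.0 wf [-1.4 -0.6 -0.3]
down t=31.6 pos [ 0.6707 -0.0717 -0.0075] open 1.002 gf 0.0 wf [ 0.5 -0.2 -0.6]
clamped t=32.2 pos [ 0.6705 -0.0721 -0.008 ] open 0.227 gf 39.3 wf [-0.8 -0.1  3.6]
lifted t=33.0 pos [ 0.6697 -0.0719  0.0738] open 0.226 gf 39.1 wf [-0.2 -0.4 -1.4]
```

View pics/s4.png

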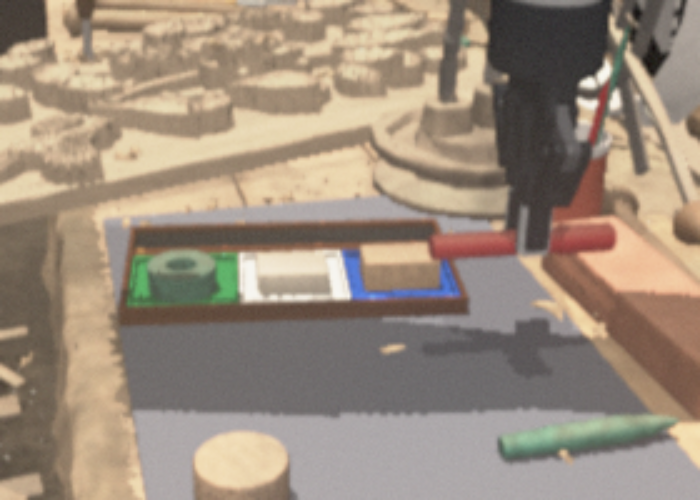

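The marker (crop 520,240) is held level at its middle, and the three others sit in their dishes. Next: place the marker in the slot.

```bash
python3 - <<'E'
from h import *
place(MID+.0785*EY,.001)
r.move_ptp([.45,-.25,.12],ori(PHI))
t=cv2.resize(r.snapshot("top")[110:310,140:420],(560,400)); s=cv2.resize(r.snapshot("side")[150:250,180:350],(680,400))
cv2.imwrite("pics/t5.png",t[:,:,::-1]); cv2.imwrite("pics/s5.png",s[:,:,::-1])
E
```

```text
placing t=35.0 pos [0.5459 0.1375 0.0009] open 0.225 gf 39.4 wf [-0.6  0.2  2.1]
open t=35.7 pos [0.5459 0.1375 0.001 ] open 0.998 gf 0.0 wf [ 0.1  0.1 -0.2]
```

View pics/t5.png

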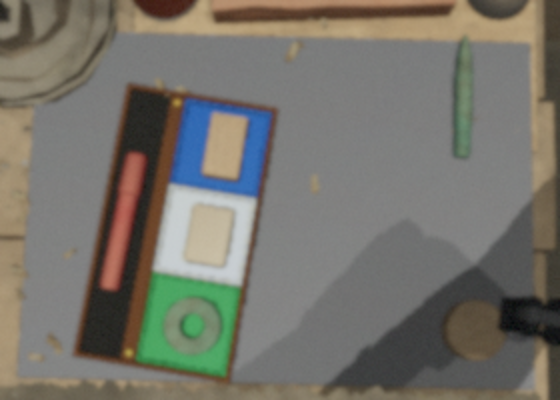

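View pics/s5.png

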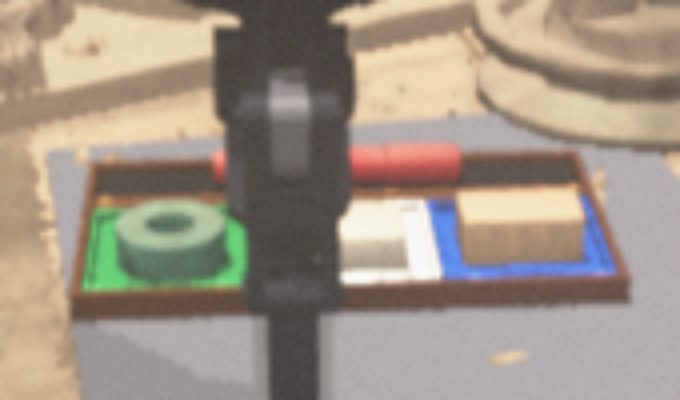

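All four items lie flat in their places, the punch (462,100) and round block (475,330) haven't moved, and the gripper is well clear above. Handing in.

```bash
python3 -c "
from h import *
rep('end'); print(r.hand_in())"
```

```text
end t=37.9 pos [ 0.4504 -0.249   0.1198] open 1.005 gf 0.0 wf [ 0.7  1.5 -0.2]
the job is handed in; nothing more can be done
None
```

The tray is packed as asked and handed in at 37.9 s: tape in green, wax in white, block in blue, marker lengthwise in the slot, all flat, with the punch and round block left in place; the first tape grasp closed above the roll, because the fingertips sit about 30 mm further back than stated, and was redone after a touch check.

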